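# Close up the caddy row on the coffee counter

## Task

Put the cocoa shaker that was left on the low white caddy upright on the cork coaster, and put the loose green caddy into the rack between the white caddy and the sprung plate, standing flat, pushed flush against the white caddy with no gap and their fronts in line, with the plate resting against it. Hold the sprung plate back and ease it home with the caddy, never letting it snap back, and do not shift or tip the jug, cup, bottle or red jar.

Things in the scene. Friction and masses are not known exactly. Their poses are not given: they have to be found in the camera images.
- tray: Caddy rack, fixed to the counter: dark steel floor strip 100 (x) by 260 (y) by 6 mm thick, no side walls, carrying white caddy, sprung plate and a black end block at its -y end (70 x 12 mm, top 56 mm above the counter). Origin on the counter; the strip runs from y = -150 to +110 mm; the row lies along y, x = 0 is its centre line; z up.
- caddy: Low white caddy with flat wooden lid, fixed to the rack: 44 (x) by 80 (y) by 45 mm high. Origin: centre of its underside, at (0, 60, 6) mm in the rack's frame, same axes. Its face at y = -40 mm looks at the sprung plate. The green caddy is flush and in line with it when the green one's origin is at (0, -72, 0) mm in this frame, y axes parallel (either way round).
- pusher (a joint): How far (m) the sprung plate is pushed away from the white caddy, along the rack's -y: 0 = at its stop, at most 0.060. The gap between plate and white caddy is 0.040 + value: 0.024 with the 64 mm green caddy flush. The spring pushes towards the white caddy with 3 N at 0, 6.6 N at 0.060. Little damping: let go, it snaps back.
- plate_face (a point): Point on the sprung plate's face that looks at the white caddy (normal: rack's y), 45 mm above the rack's floor. Plate: upright, aluminium, red top edge, 50 mm wide (x), 8 thick, top 91 mm above the rack's floor: 46 mm taller than the white caddy, so a caddy carried just above the white caddy's lid can push the plate back with its side, then go down.
- module: Loose green caddy with a flat wooden lid, a closed block 44 (x) by 64 (y) by 70 mm high, about 0.2 kg; origin at the centre of its underside, z up. To go in the rack it is held by its two faces at x = -22 and +22 mm (64 mm wide), leaving the y faces free to meet the white caddy and the plate. It may go in either way round.
- shaker: Aluminium cocoa shaker, round, 46 mm diameter (49 mm at a band 67 to 76 mm up), domed top, 88 mm high, about 0.18 kg, standing on the white caddy's lid. Origin at the centre of its underside, z up.
- coaster: Round cork coaster, 90 mm diameter, 4 mm thick, fixed to the counter. Origin at the centre of its underside.
- jug: Bystander: steel milk jug, 76 mm diameter, 95 mm high, with a handle on its +y side standing out about 35 mm. Origin at the centre of its underside.
- cup: Bystander: white cup, 72 mm diameter at the rim, 60 mm high. Origin at the centre of its underside.
- syrup: Bystander: amber syrup bottle, 60 mm diameter, 160 mm high. Origin at the centre of its underside.
- tin: Bystander: red jar with a steel lid, 72 mm diameter, 90 mm high. Origin at the centre of its underside.
Things that resemble listed ones, but are neither listed nor needed, are in the scene too. Leave any blue or purple look-alike of the shaker alone.

How it is judged (in metres and radians):
At the end, for the whole second after the job is handed in: Green caddy upright on the rack floor (4 mm), flush with the white caddy (gap under 3 mm, 0.06 rad), in line (6 mm); sprung plate rests against it (joint 0.019 to 0.029); shaker upright on the coaster (centres within 22 mm); both at rest (y of module in the frame of caddy between -0.075 and -0.069 m and x of module in the frame of caddy between -0.006 and 0.006 m and z of module in the frame of caddy between -0.003 and 0.004 m and angle between the y axis of module and the y axis of caddy, either way round below 0.06 rad and angle between module's own z axis and vertical below 0.06 rad and linear speed of each of module, shaker below 0.01 m/s and value of joint pusher between 0.019 and 0.029 m and horizontal distance between shaker and coaster below 0.022 m and z of shaker in the frame of coaster below 0.008 m and angle between shaker's own z axis and vertical below 0.1 rad); the robot touches nothing.
It fails at once if the sprung plate snaps back (faster than 0.25 m/s towards the white caddy) (velocity of joint pusher below -0.25 m/s).
It fails at once if the shaker is tipped over (angle between shaker's own z axis and vertical above 0.6 rad).
It fails at once if the jug, cup, syrup bottle or red jar is shifted by more than 20 mm or tipped (distance of any of jug, cup, syrup, tin from where it was at the start of the episode above 0.02 m or angle between any of jug, cup, syrup, tin's own z axis and vertical above 0.3 rad).
It also fails if it takes over 58 s, if anything falls off the work surface, if the arm or the gripper's body presses on something with over 40 N, if the wrist force passes 120 N, or if a joint passes its speed limit or range.

## Robot

A 7-joint arm with a two-finger parallel gripper is mounted at the origin on the work surface. World frame = base frame: x ahead of the robot, y to its left, z up, the work surface at z = 0. Lengths are in m, angles in degrees, forces in N, time in s.
With the tool pointing down it reaches from about 0.35 to 0.775 m from the base axis. Payload 3.1 kg.
Tool frame: the origin (TCP) lies on the centre line of the jaws, within the pads' length; the fingertips stand 17 mm ahead of it and the grasp point (between the pads) lies 2 mm behind it (robot.tip_reach is the distance from the TCP to the fingertips, in m); z points along the fingers, y is the line along which they close (so a half turn about z gives the same grasp; the last joint's range is limited). The gripper opens to 85 mm and grips with 20 to 120 N. Pads are 22 mm wide; open, the fingers measure 114 mm over their backs; the gripper's body (76 mm by 85 mm) begins 54 mm behind the grasp point. The pads swing forward as they close: fully open they stand 13 mm farther back than shut.
Start: joints at [65.965, 17.813, 0.802, 86.603, -0.252, 75.585, -1.558], TCP at [0.203, -0.511, 0.248] pointing down, gripper open.
Joint ranges: [-154.91, 154.91], [-16.99, 109.72], [-72.82, 74.43], [7.12, 147.25], [-82.49, 262.49], [11.32, 116.49], [-174.64, 174.64]. Speed limits (degrees/s): [159.86, 159.86, 180, 180, 180, 180, 180].

## Interface

Orientations are given as [roll, pitch, yaw] about the fixed x, y, z axes, in that order (R = Rz(yaw) Ry(pitch) Rx(roll)).
In Python, from station import robot, fingers, vision, workorder, recognise gives the robot as it stands. Calls block until the motion is done:
- robot.move_to(position, orientation): joint-space move of the TCP to a pose.
- robot.line_to(position, orientation=None, velocity=0.15, f_stop=None): straight line of the TCP; orientation=None keeps the orientation; velocity is the mean speed in m/s. With f_stop (N) it stops when the force on the tool has changed by that much, and returns True; else False.
- robot.move_j(angles): joint-space move.
- fingers.gripper_to(opening, force=None): opening from 0.0 (shut) to 1.0 (fully open); force is the grip in N (None keeps the last); returns when the fingers have stopped.
- robot.pause(seconds).
- robot.inverse_kinematics(position, orientation): joint angles nearest the present ones, or None.
- vision.grab_frame(name): name is "side" or "top" or "wrist"; returns the picture (420x560x3 uint8, red, green, blue); there is no depth.
- vision.calibration(name): a dict with "mtx" (3x3 intrinsics, pixels), "extrinsics" (4x4, takes a point from world to camera coordinates); the wrist camera has in their place "T_tool_cam" (4x4, takes a point from camera to tool coordinates, whose origin is the TCP and whose axes are the flange's). Camera axes: x right, y up, looking along -z (the intrinsics and any distortion apply to the point x, -y, -z); pixel columns grow to the right and rows downward; lengths in m; the calibration is good to about 2 mm. A picture is of the moment at which its call begins: read the wrist's pose just before it. calibration takes no time and is no camera call.
A pose or a line that the arm cannot do raises robot.PlanningError and nothing moves.
- workorder.close_job(): hands the job in; it is judged then, once.
Trained networks look in the newest picture that a camera, given by its name, has taken for a name from the list of things; names that differ only in an ending like _2 or _b are one class to them, and where a whole thing is asked for, a point or a joint stands for the part that bears it (a point fixed in the world has none). Each returns a list of dicts, best first, with "p" (0 to 1); they miss things now and then, are a little off and sometimes report something else, mostly with a low value. They report only what shows in the picture. A call takes as long as a camera call. They do not tell look-alikes from the thing itself.
- recognise(label, camera): "rect" ([centre column, centre row, width, height] in pixels, round what is visible of it).
Readings, each from a call of its own:
- robot.current_time_s(): time.
- robot.current_joint_positions(): joint angles.
- robot.current_dq(): joint speeds.
- robot.current_joint_torque(): joint torques, N m.
- robot.current_tool_pos(): TCP position.
- robot.current_eef_rot(): TCP orientation.
- robot.current_contact_force(): force on the tool from outside, world axes, zero at the start.
- robot.current_torque(): the same for the moment, N m.
- robot.current_finger_gap(): opening from 0.0 (shut) to 1.0 (fully open).
- robot.current_gripper_force(): force on a finger pad.
Only numpy, scipy, OpenCV 4.12 (cv2) and the standard library are available. Lean on these libraries where they do the work, as an engineer would, in place of code of your own. Each camera call takes 0.05 s, during which the arm holds its last target. There are 200 camera calls.

## Working session

There is one attempt and no reset: what is moved stays moved. The work goes in short steps, each a Python script; the robot and the scene stay as the last script left them, time stands still between calls to the robot, and variables do not carry over. Pictures are saved under pics/ and viewed, at most 10 in all, crops included, and the job is handed in when it is done.

```bash
ls; mkdir -p pics; python3 - <<'E'
from station import robot, fingers, vision, workorder, recognise
import cv2, numpy as np
ims=[]
for n in("side","top"):
    im=vision.grab_frame(n); ims.append(im); cv2.imwrite(f"pics/{n}0.png",im[...,::-1]); np.save(f"pics/{n}0.npy",im)
    c=vision.calibration(n); print(n,{k:np.round(v,4).tolist() if hasattr(v,'__len__') else v for k,v in c.items()})
    for l in "tray caddy pusher module shaker coaster jug cup syrup tin".split():
        print(l,[(np.round(d['rect']).astype(int).tolist(),round(d['p'],2)) for d in recognise(l,n)])
print(robot.current_time_s(),robot.current_eef_rot(),vision.calibration("wrist"))
E
```

```text
pics
side {'mtx': [[434.5946, 0.0, 277.5042], [0.0, 434.5946, 202.8], [0.0, 0.0, 1.0]], 'extrinsics': [[-0.8596, -0.5109, 0.0015, 0.4457], [0.2896, -0.4848, 0.8253, -0.2206], [-0.4209, 0.7099, 0.5647, -0.9585], [0.0, 0.0, 0.0, 1.0]]}
tray [([261, 213, 58, 72], 0.73)]
caddy [([254, 230, 21, 31], 0.57)]
pusher [([270, 202, 12, 31], 0.46)]
module [([263, 305, 36, 42], 0.77)]
shaker [([296, 244, 18, 37], 0.92), ([256, 206, 19, 37], 0.88)]
coaster [([317, 168, 29, 18], 0.58)]
jug [([372, 176, 28, 36], 0.87)]
cup [([166, 297, 32, 46], 0.63), ([270, 202, 12, 31], 0.36)]
syrup [([176, 218, 29, 60], 0.95)]
tin [([256, 167, 23, 36], 0.64)]
top {'mtx': [[543.9445, 0.0, 279.0763], [0.0, 543.9445, 212.9963], [0.0, 0.0, 1.0]], 'extrinsics': [[-0.0093, -1.0, -0.0031, 0.0108], [0.9979, -0.0095, 0.0635, -0.5478], [-0.0635, -0.0025, 0.998, -1.5264], [0.0, 0.0, 0.0, 1.0]]}
tray [([288, 204, 96, 58], 0.55)]
caddy [([261, 216, 33, 18], 0.73)]
pusher [([294, 201, 15, 20], 0.46)]
module [([186, 271, 34, 28], 0.86)]
shaker [([265, 208, 19, 18], 0.8), ([300, 260, 17, 15], 0.8), ([258, 258, 17, 18], 0.54), ([152, 203, 27, 25], 0.24)]
coaster [([403, 202, 28, 32], 0.87)]
jug [([394, 272, 44, 26], 0.77)]
cup [([152, 206, 27, 24], 0.78), ([261, 216, 32, 24], 0.65)]
syrup [([215, 160, 24, 26], 0.85)]
tin [([396, 271, 46, 29], 0.37)]
1.1 [1.79998299e+02 1.80460298e-03 2.16486875e+01] {'mtx': array([[352.09450492,   0.        , 282.89168259],
       [  0.        , 352.09450492, 211.06970463],
       [  0.        ,   0.        ,   1.        ]]), 'T_tool_cam': array([[-1.00962536e-03,  9.58524137e-01,  2.85009578e-01,
         7.24667649e-02],
       [ 9.99999395e-01,  8.43321727e-04,  7.06223689e-04,
        -6.80598810e-04],
       [ 4.36577682e-04,  2.85010119e-01, -9.58524408e-01,
        -1.25271691e-01],
       [ 0.00000000e+00,  0.00000000e+00,  0.00000000e+00,
         1.00000000e+00]])}
```

```bash
python3 - <<'E'
import cv2
t=cv2.imread("pics/top0.png")[120:330,110:450]; s=cv2.imread("pics/side0.png")[110:360,130:430]
cv2.imwrite("pics/t1.png",cv2.resize(t,None,fx=2.35,fy=2.35,interpolation=3))
cv2.imwrite("pics/s1.png",cv2.resize(s,None,fx=2.4,fy=2.4,interpolation=3))
E
```

```text
(no output)
```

View pics/t1.png

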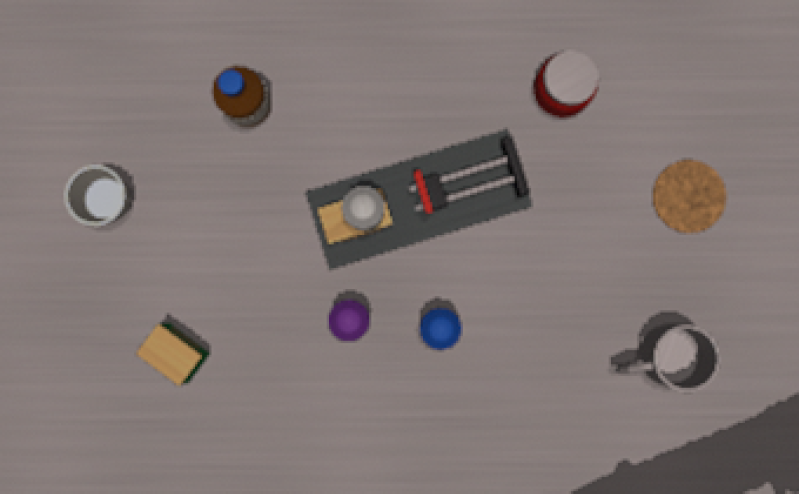

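View pics/s1.png

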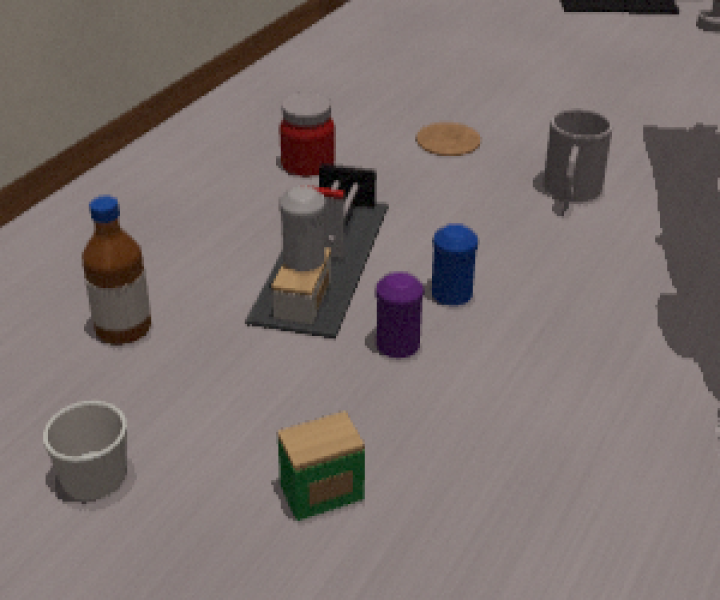

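```bash
cat > h.py <<'E'
from station import robot, fingers, vision, workorder, recognise
import cv2, numpy as np
from scipy.spatial.transform import Rotation as R
def camworld(n):
    """mtx, T_world_cam"""
    c=vision.calibration(n)
    if n!="wrist": return c["mtx"],np.linalg.inv(c["extrinsics"])
    T=np.eye(4);T[:3,3]=robot.current_tool_pos();T[:3,:3]=R.from_euler("xyz",robot.current_eef_rot(),degrees=True).as_matrix()
    return c["mtx"],T@c["T_tool_cam"]
def onplane(px,z,cam):
    K,T=cam; px=np.atleast_2d(np.asarray(px,float))
    p=np.c_[(px-K[:2,2])/[K[0,0],K[1,1]],np.ones(len(px))]*[1,-1,-1]
    d=p@T[:3,:3].T; o=T[:3,3]
    return (o+d*((z-o[2])/d[:,2])[:,None])[:,:2]
def project(P,cam):
    K,T=cam; q=(np.atleast_2d(P)-T[:3,3])@T[:3,:3]
    q=q*[1,-1,-1]; return (q[:,:2]/q[:,2:])*[K[0,0],K[1,1]]+K[:2,2]
def shot(name,fn):
    cam=camworld(name); im=vision.grab_frame(name); np.savez(f"pics/{fn}.npz",im=im,K=cam[0],T=cam[1])
    cv2.imwrite(f"pics/{fn}.png",im[...,::-1]); return im,cam
E
python3 - <<'E'
from h import *
top=camworld("top"); side=camworld("side")
u=lambda *p:np.array(p)/2.35+[110,120]-0.3
c=onplane(u((306,191),(507,129),(531,207),(330,268)),.006,top)
print("tray",c.round(3).tolist()); e=c[0]+c[3]-c[1]-c[2]; print("yaw of +y",np.degrees(np.arctan2(e[1],e[0])),np.linalg.norm(e)/2, np.linalg.norm(c[0]-c[3]))
for n,p,z in [("shaker top",(363,208),.125),("module lid",(170,353),.07),("coaster",(690,196),.004),("cup rim",(97,196),.06),("bottle top",(230,81),.16),("jar lid",(572,77),.09),("jug rim",(687,357),.095),("purple",(349,319),.08),("blue",(441,327),.08)]:
    print(n,onplane(u(p),z,top).round(3))
l=onplane(u((157,324),(201,353),(181,384),(138,352)),.07,top);print("lid",l.round(3).tolist(),np.degrees(np.arctan2(*(l[0]-l[1]+l[3]-l[2])[::-1])))
E
```

```text
tray [[0.584, 0.117], [0.658, -0.129], [0.562, -0.156], [0.49, 0.089]]
yaw of +y 106.51204882611661 0.25610126501265024 0.09835092548329033
shaker top [[0.554 0.045]]
module lid [[0.392 0.271]]
coaster [[ 0.574 -0.35 ]]
cup rim [[0.576 0.359]]
bottle top [[0.693 0.189]]
jar lid [[ 0.706 -0.198]]
jug rim [[ 0.383 -0.322]]
purple [[0.429 0.063]]
blue [[ 0.419 -0.043]]
lid [[0.425, 0.286], [0.391, 0.235], [0.356, 0.258], [0.393, 0.308]] 54.79043011587748
```

Candidates for the shaker in the top view are the aluminium one at (265,208), purple at (258,256) and blue at (297,260). The aluminium one stands on the white caddy's lid, so it is the one meant. I'll confirm it from the wrist camera.

```bash
python3 - <<'E'
from h import *
robot.move_to([0.563,0.016,0.27],[180,0,106.5])
im,cam=shot("wrist","w1")
print(robot.current_tool_pos(),robot.current_eef_rot(),robot.current_time_s())
for l in "shaker caddy tray pusher".split():
    print(l,[(np.round(d['rect'],1).tolist(),round(d['p'],2)) for d in recognise(l,"wrist")])
cv2.imwrite("pics/w1b.png",cv2.resize(im[...,::-1],None,fx=1.42,fy=1.42))
E
```

```text
[0.56308636 0.01416392 0.26972184] [-1.79959912e+02  4.33023252e-02  1.06326268e+02] 3.4333
shaker [([126.1, 197.3, 74.2, 64.4], 0.86), ([159.6, 91.1, 76.8, 59.7], 0.82), ([286.4, 158.8, 63.9, 66.1], 0.74), ([282.4, 225.1, 52.1, 39.1], 0.57)]
caddy [([281.9, 113.3, 45.1, 43.1], 0.98)]
tray [([284.4, 204.0, 96.1, 236.4], 0.8)]
pusher [([283.5, 224.2, 53.6, 33.8], 0.88)]
```

View pics/w1b.png

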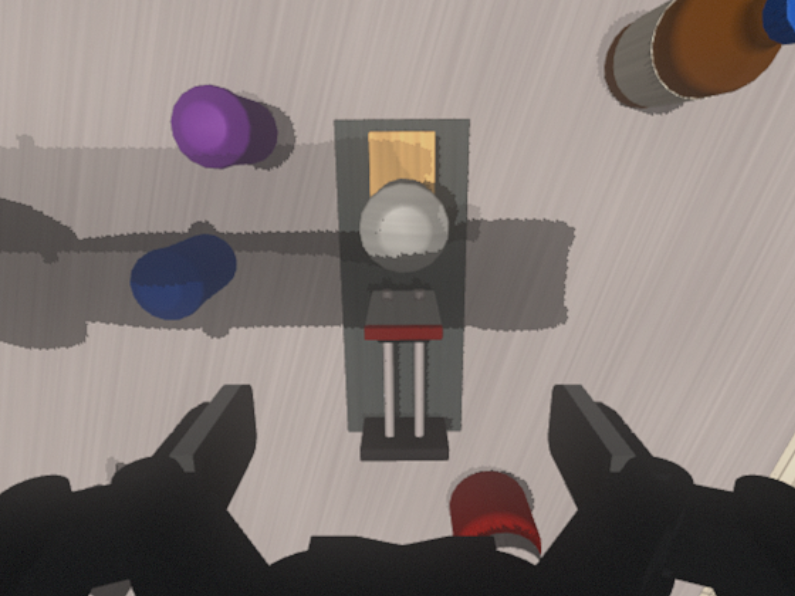

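The enlarged wrist crop shows the aluminium shaker on the white caddy at (404,226), with purple and blue standing apart at (220,127) and (185,277). The rack runs vertically through the view, from corners (334,120)/(470,120) to the end block at y=440.

```bash
python3 - <<'E'
from h import *
d=np.load("pics/w1.npz"); cam=(d["K"],d["T"]); u=lambda *p:np.array(p)/1.42-.15
c=onplane(u((334,120),(470,120)),.006,cam); l=onplane(u((369,132),(435,131)),.051,cam); p=onplane(u((364,326),(442,326),(442,340),(364,340)),.097,cam)
s=onplane(u((404,226)),.122,cam)[0]; b=onplane(u((360,460),(448,460)),.056,cam)
print("strip",c,np.linalg.norm(c[0]-c[1]));print("lid",l,np.linalg.norm(l[0]-l[1]));print("plate",p,p.mean(0));print("block",b);print("shaker",s)
m=[(c[0]+c[1])/2,(l[0]+l[1])/2,(p[0]+p[1])/2,(p[2]+p[3])/2,(b[0]+b[1])/2]
M=np.array(m); ty=np.array([.110,.100,-.02,-.028,np.nan])
from scipy.optimize import least_squares
f=lambda q:(np.array([q[0]-np.sin(q[2])*ty[:4],q[1]+np.cos(q[2])*ty[:4]]).T-M[:4]).ravel()
# block far face at y ~ ?
r=least_squares(f,[.568,0,.29]); x,y,a=r.x; print(r.x,np.degrees(a),(r.fun*1e3).round(1))
g=lambda P:(np.atleast_2d(P)-[x,y])@np.array([[np.cos(a),-np.sin(a)],[np.sin(a),np.cos(a)]])
print((g(M)*1e3).round(1), (g(c)*1e3).round(1),(g(l)*1e3).round(1),(g(s)*1e3).round(1),(g(p)*1e3).round(1))
E
```

```text
strip [[0.48826147 0.09120298]
 [0.58397089 0.11910496]] 0.09969359113623558
lid [[0.51826097 0.0896321 ]
 [0.55941597 0.10227512]] 0.04305322652384056
plate [[ 0.54891328 -0.0241424 ]
 [ 0.5961948  -0.01033727]
 [ 0.59904736 -0.01934795]
 [ 0.55136245 -0.03327251]] [ 0.57387947 -0.02177503]
block [[ 0.57556207 -0.1472133 ]
 [ 0.64159316 -0.12791011]]
shaker [0.55434362 0.04692628]
[0.56722904 0.00057144 0.28921606] 16.570859722445604 [-0.3  0.8 -0.1  0.5  0.4 -1.4  0.   0. ]
[[   0.   109.1]
 [  -0.    99.5]
 [   0.   -18.6]
 [  -0.   -28. ]
 [   0.2 -144.2]] [[-49.8 109.4]
 [ 49.9 108.8]] [[-21.5  99.3]
 [ 21.5  99.7]] [[ 0.9 48.1]] [[-24.6 -18.5]
 [ 24.7 -18.7]
 [ 24.8 -28.2]
 [-24.9 -27.9]]
```

```bash
python3 - <<'E'
from h import *
st=lambda t:print(t,robot.current_tool_pos().round(4),np.round(robot.current_eef_rot(),2),"gap",round(robot.current_finger_gap(),3),"F",np.round(robot.current_contact_force(),1),"t",robot.current_time_s())
o=[180,0,106.57]
robot.move_to([.5543,.0469,.19],o); robot.line_to([.5543,.0469,.093],velocity=.1); robot.pause(.2); st("at")
fingers.gripper_to(0.3,40); st("grip")
robot.line_to([.5543,.0469,.2],velocity=.15); st("lift")
robot.move_to([.574,-.35,.2],[180,0,59]); robot.pause(.2); st("over")
print(robot.current_gripper_force())
im,cam=shot("wrist","w2")
E
```

```text
at [0.5548 0.047  0.0936] [1.7993e+02 2.0000e-02 1.0657e+02] gap 0.999 F [-0.6 -0.1 -0.5] t 5.3833
grip [0.5546 0.047  0.0933] [1.7996e+02 1.0000e-02 1.0657e+02] gap 0.527 F [ 0.6 -0.3  1.6] t 5.8333
lift [0.5534 0.0465 0.1987] [-1.7985e+02 -2.0000e-02  1.0657e+02] gap 0.527 F [-0.6 -0.8 -3.6] t 6.7
over [ 0.5749 -0.348   0.2003] [ 1.7999e+02 -5.0000e-02  5.9190e+01] gap 0.526 F [ 0.5 -0.  -3.2] t 8.375
40.089529565229896
```

View pics/w2.png

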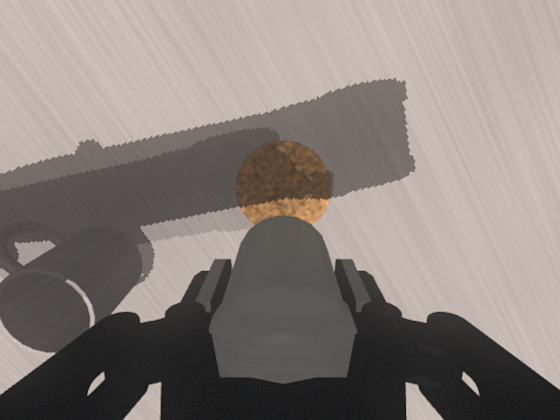

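Shaker is held upright, and the coaster shows at about (284,189), radius 48 px. Next I place it, then look at the green caddy from above.

```bash
python3 - <<'E'
from h import *
st=lambda t:print(t,robot.current_tool_pos().round(4),np.round(robot.current_eef_rot(),2),"gap",round(robot.current_finger_gap(),3),"F",np.round(robot.current_contact_force(),1),"t",robot.current_time_s())
d=np.load("pics/w2.npz"); c=onplane((284.5,189),.004,(d["K"],d["T"]))[0]; print("coaster",c)
assert np.linalg.norm(c-[.574,-.35])<.015
robot.line_to([*c,.07],velocity=.12)
print(robot.line_to([*c,.044],velocity=.03,f_stop=4)); st("down")
fingers.gripper_to(1.0); st("open")
robot.line_to([*c,.2],velocity=.2)
a=54.8; x=np.array([np.cos(np.radians(a)),np.sin(np.radians(a))])
robot.move_to([*(np.array([.392,.271])+.05*x),.24],[180,0,a]); robot.pause(.2); st("view")
im,cam=shot("wrist","w3"); shot("side","s3")
s=cv2.imread("pics/s3.png")[120:220,270:390]
b=im[...,::-1].copy(); b[:200,:240]=cv2.resize(s,(240,200)); cv2.imwrite("pics/w3b.png",cv2.resize(b,None,fx=1.42,fy=1.42))
E
```

```text
coaster [ 0.57506695 -0.34916058]
True
down [ 0.5747 -0.349   0.0463] [-1.7993e+02  1.0000e-02  5.9000e+01] gap 0.528 F [-0.2  0.5  4.1] t 10.3917
open [ 0.573  -0.3483  0.0442] [-1.7967e+02  3.0000e-02  5.9010e+01] gap 1.0 F [-0.1 -0.3  0.5] t 10.875
view [0.4214 0.3114 0.2399] [-1.800e+02  1.000e-02  5.472e+01] gap 1.001 F [ 0.6 -1.  -0.3] t 14.4167
```

View pics/w3b.png

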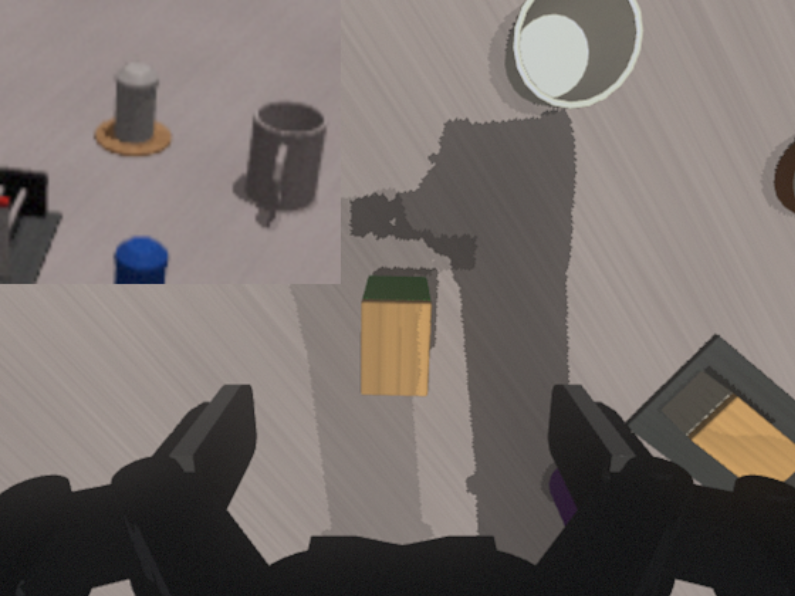

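The inset shows the shaker upright on the coaster. The green caddy's lid corners are (361,302), (431,302), (429,396) and (361,394) in the enlarged view.

```bash
python3 - <<'E'
from h import *
st=lambda t:print(t,robot.current_tool_pos().round(4),np.round(robot.current_eef_rot(),2),"gap",round(robot.current_finger_gap(),3),"F",np.round(robot.current_contact_force(),1),"t",robot.current_time_s())
d=np.load("pics/w3.npz"); l=onplane(np.array([(361,302),(431,302),(429,396),(361,395)])/1.42-.15,.07,(d["K"],d["T"]))
c=l.mean(0); e=l[0]+l[1]-l[2]-l[3]; a=np.degrees(np.arctan2(e[1],e[0])); print(l.round(4).tolist(),c,a,np.linalg.norm(e)/2,np.linalg.norm(l[0]-l[1]))
assert abs(a-54.8)<5
robot.move_to([*c,.14],[180,0,a]); robot.line_to([*c,.05],velocity=.1); robot.pause(.2); st("at")
fingers.gripper_to(0.3,60); p=robot.current_tool_pos(); st("grip")
x=np.array([np.cos(np.radians(a)),np.sin(np.radians(a))]); dy=(c-p[:2])@x; h=p[2]; print("dy",dy,"h",h)
np.save("pics/off.npy",[dy,h])
robot.line_to([p[0],p[1],.2],velocity=.15)
t=np.radians(16.57); Y=np.array([-np.sin(t),np.cos(t)]); O=np.array([.5672,.0006])
robot.move_to([*(O+Y*(.032-dy)),.2],[180,0,106.57]); robot.pause(.2); st("over")
robot.line_to([*(O+Y*(.032-dy)),.058+h],velocity=.1); robot.pause(.2); st("low")
im,_=shot("wrist","w4"); s,_=shot("side","s4")
b=im[...,::-1].copy(); b[:200,:200]=cv2.resize(s[160:260,210:310,::-1],(200,200),interpolation=3); cv2.imwrite("pics/w4b.png",cv2.resize(b,None,fx=1.42,fy=1.42))
E
```

```text
[[0.3908, 0.3132], [0.426, 0.2882], [0.3887, 0.2361], [0.3529, 0.2623]] [0.38957653 0.27495077] 53.89250174163867 0.06377220786323194 0.04316151807967281
at [0.39   0.2752 0.0506] [ 1.7997e+02 -6.0000e-02  5.3880e+01] gap 0.999 F [ 0.3 -0.6  0.8] t 16.2833
grip [0.3899 0.2751 0.0503] [ 1.7998e+02 -3.0000e-02  5.3880e+01] gap 0.508 F [ 0.2 -0.   2.8] t 16.7417
dy -0.0002986546219801697 h 0.05025958898905628
over [0.5575 0.0332 0.2003] [1.7998e+02 1.0000e-02 1.0673e+02] gap 0.507 F [-0.2 -0.6 -2.4] t 19.3
low [0.5584 0.0317 0.1089] [1.7993e+02 1.0000e-02 1.0656e+02] gap 0.511 F [-0.2 -0.5 -2.6] t 20.5667
```

View pics/w4b.png

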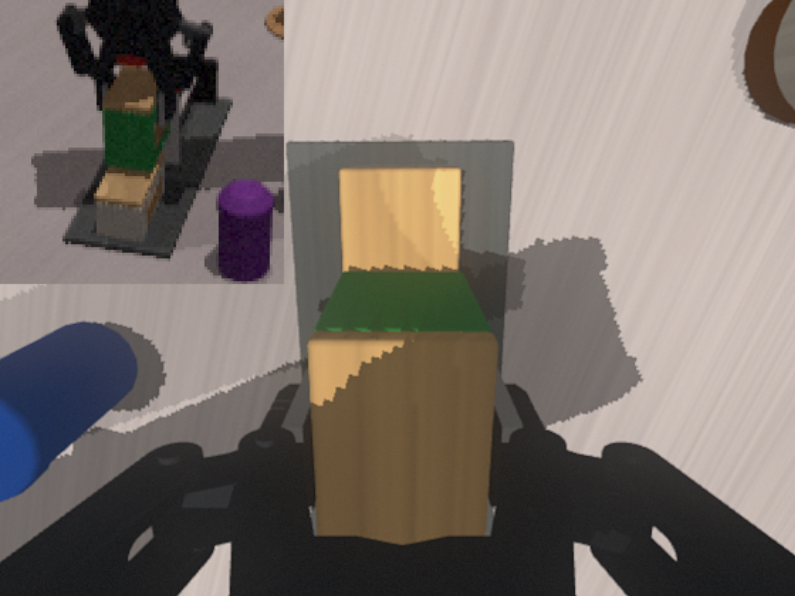

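The green caddy is level and square just above the white lid (lid 340–461 px, green top 309–497 px), in line to within about 1 mm. Now I push the plate back and go down.

```bash
python3 - <<'E'
from h import *
dy,h=np.load("pics/off.npy")
t=np.radians(16.57); Y=np.array([-np.sin(t),np.cos(t)]); X=np.array([Y[1],-Y[0]]); O=np.array([.5672,.0006])
def st(s):
    p=robot.current_tool_pos(); d=p[:2]-O; F=np.array(robot.current_contact_force())[:2]
    print(s,"loc x,y(module),bottom mm",np.round(1e3*np.array([d@X,d@Y+dy,p[2]-h]),1),"F x,y,z",np.round([F@X,F@Y,robot.current_contact_force()[2]],1),"gap",round(robot.current_finger_gap(),3),np.round(robot.current_eef_rot(),1),"t",robot.current_time_s())
P=lambda y,z:[*(O+Y*(y-dy)),z+h]
robot.line_to(P(-.0175,.058),velocity=.05); robot.pause(.3); st("pushed")
print(robot.line_to(P(-.0175,.010),velocity=.05,f_stop=15)); st("down")
print(robot.line_to(P(-.0175,.004),velocity=.015,f_stop=5)); robot.pause(.2); st("floor")
im,_=shot("wrist","w5"); s,_=shot("side","s5")
b=im[...,::-1].copy(); b[:200,:200]=cv2.resize(s[160:260,210:310,::-1],(200,200),interpolation=3); cv2.imwrite("pics/w5b.png",cv2.resize(b,None,fx=1.42,fy=1.42))
E
```

```text
pushed loc x,y(module),bottom mm [  0.1 -17.1  58.1] F x,y,z [ 0.   5.2 -2.2] gap 0.51 [180.   -0.  106.6] t 22.1083
False
down loc x,y(module),bottom mm [ -0.6 -17.5   9.3] F x,y,z [ 0.8  5.  -4.7] gap 0.508 [-179.9   -0.   106.6] t 23.2167
True
floor loc x,y(module),bottom mm [ -1.2 -13.2   7.1] F x,y,z [ 1.6  4.2 -0.6] gap 0.508 [-179.8   -0.4  106.8] t 23.675
```

View pics/w5b.png

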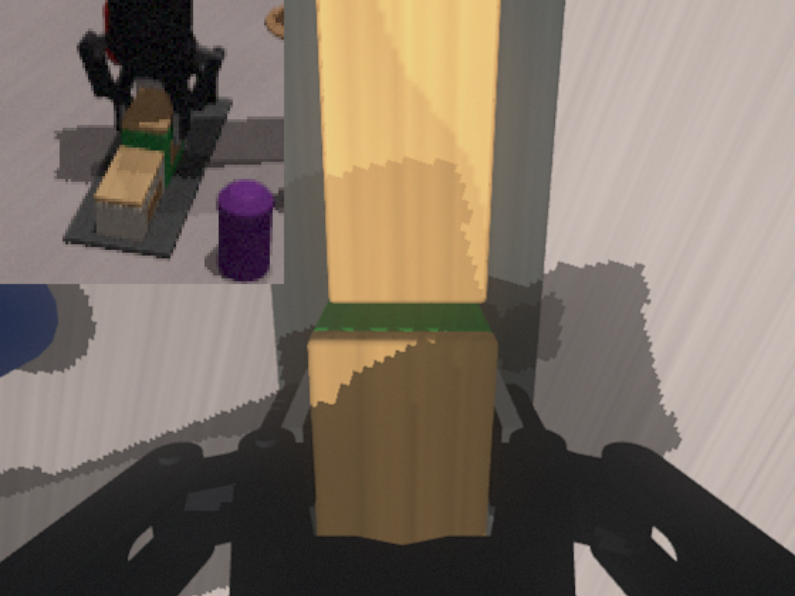

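The green caddy is down between the white caddy and the plate with a small gap. Now I ease it home and release.

```bash
python3 - <<'E'
from h import *
dy,h=np.load("pics/off.npy")
t=np.radians(16.57); Y=np.array([-np.sin(t),np.cos(t)]); X=np.array([Y[1],-Y[0]]); O=np.array([.5672,.0006])
def st(s):
    p=robot.current_tool_pos(); d=p[:2]-O; F=np.array(robot.current_contact_force())[:2]
    print(s,"loc",np.round(1e3*np.array([d@X,d@Y+dy,p[2]-h]),1),"F",np.round([F@X,F@Y,robot.current_contact_force()[2]],1),"gap",round(robot.current_finger_gap(),3),np.round(robot.current_eef_rot(),1),"t",robot.current_time_s())
P=lambda y,z:[*(O+Y*(y-dy)),z+h]
print(robot.line_to(P(-.008,.006),[180,0,106.57],velocity=.02,f_stop=10)); robot.pause(.3); st("home")
fingers.gripper_to(.62); robot.pause(.3); fingers.gripper_to(1.0); st("open")
p=robot.current_tool_pos(); robot.line_to([p[0],p[1],.2],velocity=.1)
robot.move_to([*(O+Y*.05),.25],[180,0,106.57]); robot.pause(.2); st("up")
im,_=shot("wrist","w6"); s,_=shot("side","s6")
b=im[...,::-1].copy(); b[:200,:200]=cv2.resize(s[160:260,210:310,::-1],(200,200),interpolation=3); cv2.imwrite("pics/w6b.png",cv2.resize(b,None,fx=1.42,fy=1.42))
E
```

```text
True
home loc [ -1.5 -12.6   6.1] F [-1.7 -2.5  4.6] gap 0.508 [-179.8    0.2  106.6] t 24.375
open loc [ -1.5 -10.1   5.6] F [-0.2  0.3 -0.9] gap 1.003 [-179.8    0.   106.7] t 25.3583
up loc [ -0.6  48.1 198.5] F [-0.7  0.2 -0.5] gap 1.001 [-179.9    0.   106.4] t 27.5583
```

View pics/w6b.png

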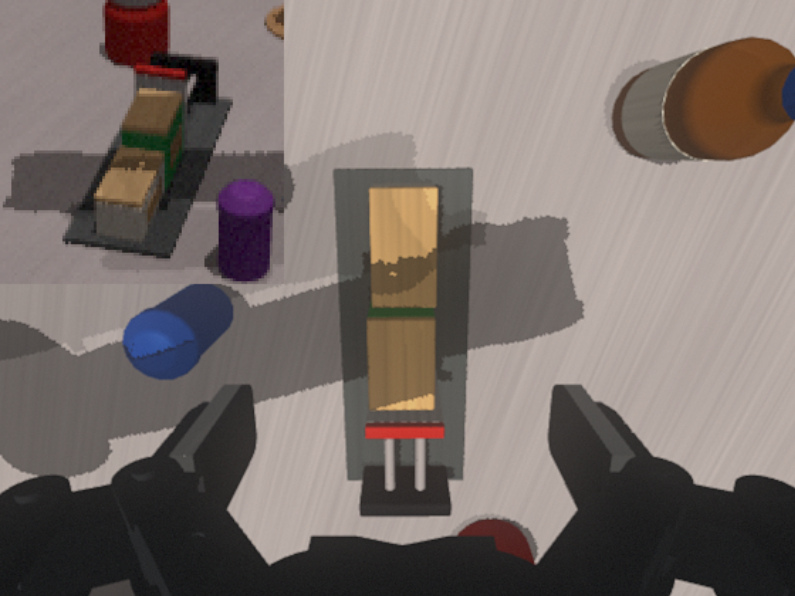

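The green caddy stands square against the white one (seam at rows 307–318), with the red plate edge behind it at rows 425–437. I'll check the gaps in numbers.

```bash
python3 - <<'E'
from h import *
d=np.load("pics/w6.npz"); cam=(d["K"],d["T"]); t=np.radians(16.57); Y=np.array([-np.sin(t),np.cos(t)]); X=np.array([Y[1],-Y[0]]); O=np.array([.5672,.0006])
for n,p,z in [("white far",[(369,187),(439,187)],.051),("white near",[(371,307),(437,308)],.051),("mod +y",[(367,318),(436,318)],.076),("mod -y",[(369,410),(435,410)],.076),("plate front",[(366,425),(444,425)],.097),("plate back",[(366,437),(443,437)],.097)]:
    w=onplane(np.array(p)/1.42-.15,z,cam)-O; print(n,(np.c_[w@X,w@Y]*1e3).round(1).tolist())
E
```

```text
white far [[-21.9, 100.1], [22.4, 100.0]]
white near [[-22.3, 20.7], [22.4, 19.9]]
mod +y [[-23.2, 21.3], [20.2, 21.2]]
mod -y [[-23.4, -43.3], [20.5, -43.4]]
plate front [[-23.8, -42.1], [24.8, -42.2]]
plate back [[-24.1, -50.6], [24.4, -50.7]]
```

```bash
python3 - <<'E'
from station import workorder
print(workorder.close_job())
E
```

```text
the job is handed in; nothing more can be done
None
```

I handed the job in at about 28 s of the 58 s. The shaker stood upright on the coaster. The green caddy sat flush (gap about 0 mm, 1.5 mm off line) with the plate resting against it. The judge's result was not shown.

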